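# Make up two model-making kits in light card trays

## Robot

A 7-joint arm with a two-finger parallel gripper is mounted at the origin on a cart in front of the work surface, level with it; the furniture and walls round the work are solid. World frame = base frame: x ahead of the robot, y to its left, z up, the work surface at z = 0. Lengths are in m, angles in rad, forces in N, time in s.
With the tool pointing down it reaches from about 0.4 to 0.9 m from the base axis. Payload 5.5 kg.
Tool frame: the origin (TCP) lies midway between the tips of the shut fingers; the grasp point (between the pads) lies 19 mm behind it; z points along the fingers, y is the line along which they close (so a half turn about z gives the same grasp; the last joint's range is limited). The gripper opens to 92 mm and grips with 3 to 60 N. Pads are 19 mm wide; open, the fingers measure 130 mm over their backs; the gripper's body (75 mm by 190 mm) begins 47 mm behind the grasp point.
Start: joints at [-1.073, 0.501, -0.427, 1.55, 0.221, 1.138, -0.21], TCP at [0.151, 0.632, 0.227] pointing down, gripper open.
Joint ranges: [-2.88, 2.88], [-0.31, 2.03], [-1.54, 1.56], [0.2, 2.42], [-1.41, 4.55], [0.19, 2.02], [-2.57, 2.57]. Speed limits (rad/s): [2.57, 2.57, 3.14, 3.14, 3.14, 3.14, 3.14].

## Interface

Orientations are given as a unit quaternion [w, x, y, z].
In Python, from bench import robot, vision, order gives the robot as it stands.
- The arm moves only by the tool arm_command, never from a script. Its argument "commands" is a list of rows, each a list of 3 entries, a list of its own where there are three numbers: the turn, a rotation vector about the world's x, y, z in fractions of the full range, 1 being pi rad, then the shift along the world's x, y, z in fractions of the full range, 1 being 1000 mm, then the finger opening in mm, from 0 to 91.8. A call has exactly 5 rows; each row is the pose to reach, as a shift and turn from the pose commanded when the call began; what a row does not reach only later rows make up. A row lasts 1/10 s, in which the tool goes at most 50 mm and 8.59 degrees, less where a joint would pass 70% of its speed; a pose out of reach is approached as far as the arm can. No shift or turn number may pass 1 either way. A call with a gripper value outside its range is refused whole. The fingers move at their own pace and stop on an object; "grip_force" is the grip in N (left out, the last holds). Time passes only in rows, so rows that repeat a pose let the fingers close, or fill a call up. It gives the time, the measured TCP pose, the force, the opening and the grip force at its end, in the units of the state.
- robot.read_state(): the state, without advancing time (a new reading comes with each control period).
- vision.grab_frame(name): name is "scene" or "side" or "wrist"; returns a dict with "pixels" (400x640x3 uint8, red, green, blue), "fx", "fy", "cx", "cy" (pixels), "R" (3x3) and "t" (3): a world point X has camera coordinates R X + t. Camera axes: x right, y down, z forward; pixel columns grow to the right and rows downward; lengths in m; the calibration is good to about 2 mm. A picture is of the moment at which its call begins. There is no depth.
- order.finish_job(): hands the job in; it is judged then, once.
The state is a dict: "t": time; "qpos": joint angles; "qd": joint speeds; "joint_torque": joint torques, N m; "ee_pos": TCP position; "orientation": TCP orientation; "contact_force": force on the tool from outside, world axes, zero at the start; "torque": the same for the moment, N m; "gripper_width": finger opening in m; "grasp_force": force on a finger pad.
Only numpy, scipy, OpenCV 4.12 (cv2) and the standard library are available. Lean on these libraries where they do the work, as an engineer would, in place of code of your own. Each camera call takes 0.05 s, during which the arm holds its last target. There are 200 camera calls.

## Task

Make up two kits from the stock on the table, one thing to a compartment and each lying flat on its compartment's floor: the two-compartment tray gets the sanding block and the longest balsa piece, one on either side; the three-compartment tray gets the paint pot, upright in the middle compartment, with the eraser and the shortest balsa piece in the two end compartments, so that it is evenly loaded. The card trays are light and must be neither tipped nor shoved from their places, and the middle-length balsa piece, the stone and the blue cap stay where they are.

Things in the scene. Friction and masses are not known exactly. Their poses are not given: they have to be found in the camera images.
- tray_three: Long shallow open tray of light brown card (about 90 g, loose, slides and tips easily) with three equal compartments in a row along its own y. Outside 124 (x) x 282 (y) x 20 mm high; floor, walls and the two dividers are 3 mm thick; each compartment is 118 (x) x 90 (y) mm inside, centres at y = -93, 0 and +93 mm, x = 0. Origin at the centre of the underside, z up. Underside on the table.
- tray_two: Shorter shallow open tray of light brown card (about 90 g, loose, slides and tips easily) with two equal compartments in a row along its own y. Outside 124 (x) x 229 (y) x 20 mm high; floor, walls and the single divider are 3 mm thick; each compartment is 118 (x) x 110 (y) mm inside, centres at y = -56.5 and +56.5 mm, x = 0. Origin at the centre of the underside, z up. Underside on the table.
- sanding_block: Wooden sanding block, the largest loose wooden piece: 46 (x) x 92 (y, long) x 24 mm high, lying flat on the table. Origin at the centre of the underside, z up.
- balsa_long: Longest of the three pale balsa pieces: 22 (x) x 75 (y, long) x 12 mm high, lying flat. Origin at the centre of the underside, z up.
- balsa_mid: Middle-length, slimmest balsa piece: 16 (x) x 60 (y, long) x 14 mm high, lying flat. It stays where it is. Origin at the centre of the underside, z up.
- balsa_short: Shortest of the three balsa pieces: 20 (x) x 48 (y, long) x 14 mm high, lying flat. Origin at the centre of the underside, z up.
- paint_pot: Small round paint pot with a closed lid, 38 mm across, 34 mm high, standing upright, the heaviest of its kit. Origin at the centre of the underside, z up.
- eraser: White eraser in a card sleeve: 20 (x) x 43 (y, long) x 12 mm high, lying flat. Origin at the centre of the underside, z up.
- stone: Grey rock sample, 41 x 55 x 29 mm, a bystander beside the work on the left. It stays where it is. Origin at the centre of the underside, z up.
- glue_cap: Light blue round screw cap lying flat, 28 mm across, 11 mm high, a bystander beside the work on the right. It stays where it is. Origin at the centre of the underside, z up.
Not all that is in view belongs to the job. Leave any black or turquoise look-alike of the sanding_block alone.

How it is judged:
At the end, for the whole second after the job is handed in: Each of the five lies flat (tilt under 0.15 rad, within 6 mm of the floor) in its own compartment of its kit's tray, pot in the middle, released and at rest; trays level and within 30 mm of their start; middle balsa, stone and cap within 20 mm of theirs ((((x of sanding_block in the frame of tray_two between -0.045 and 0.045 m and y of sanding_block in the frame of tray_two between 0.0065 and 0.1065 m and z of sanding_block in the frame of tray_two between -0.004 and 0.009 m) and (x of balsa_long in the frame of tray_two between -0.05 and 0.05 m and y of balsa_long in the frame of tray_two between -0.1065 and -0.0065 m and z of balsa_long in the frame of tray_two between -0.004 and 0.009 m)) or ((x of sanding_block in the frame of tray_two between -0.045 and 0.045 m and y of sanding_block in the frame of tray_two between -0.1065 and -0.0065 m and z of sanding_block in the frame of tray_two between -0.004 and 0.009 m) and (x of balsa_long in the frame of tray_two between -0.05 and 0.05 m and y of balsa_long in the frame of tray_two between 0.0065 and 0.1065 m and z of balsa_long in the frame of tray_two between -0.004 and 0.009 m))) and x of paint_pot in the frame of tray_three between -0.045 and 0.045 m and y of paint_pot in the frame of tray_three between -0.03 and 0.03 m and z of paint_pot in the frame of tray_three between -0.004 and 0.009 m and (((x of eraser in the frame of tray_three between -0.052 and 0.052 m and y of eraser in the frame of tray_three between 0.053 and 0.133 m and z of eraser in the frame of tray_three between -0.004 and 0.009 m) and (x of balsa_short in the frame of tray_three between -0.052 and 0.052 m and y of balsa_short in the frame of tray_three between -0.133 and -0.053 m and z of balsa_short in the frame of tray_three between -0.004 and 0.009 m)) or ((x of eraser in the frame of tray_three between -0.052 and 0.052 m and y of eraser in the frame of tray_three between -0.133 and -0.053 m and z of eraser in the frame of tray_three between -0.004 and 0.009 m) and (x of balsa_short in the frame of tray_three between -0.052 and 0.052 m and y of balsa_short in the frame of tray_three between 0.053 and 0.133 m and z of balsa_short in the frame of tray_three between -0.004 and 0.009 m))) and angle between each of sanding_block, balsa_long, paint_pot, eraser, balsa_short's own z axis and vertical below 0.15 rad and linear speed of each of sanding_block, balsa_long, paint_pot, eraser, balsa_short, tray_two, tray_three below 0.02 m/s and angle between each of tray_two, tray_three's own z axis and vertical below 0.06 rad and distance of each of tray_two, tray_three from where it was at the start of the episode below 0.03 m and distance of each of balsa_mid, stone, glue_cap from where it was at the start of the episode below 0.02 m); the robot touches nothing.
It fails at once if a tray is shoved more than 30 mm (distance of any of tray_two, tray_three from where it was at the start of the episode above 0.03 m).
It fails at once if a tray is tipped by more than 0.2 rad (angle between any of tray_two, tray_three's own z axis and vertical above 0.2 rad).
It fails at once if the middle-length balsa piece is moved more than 20 mm (distance of balsa_mid from where it was at the start of the episode above 0.02 m).
It fails at once if the stone is moved more than 20 mm (distance of stone from where it was at the start of the episode above 0.02 m).
It fails at once if the blue cap is moved more than 20 mm (distance of glue_cap from where it was at the start of the episode above 0.02 m).
It also fails if it takes over 115 s, if anything falls off the work surface, if the arm or the gripper's body presses on something with over 40 N, if the wrist force passes 120 N, or if a joint passes its speed limit or range.

## Working session

There is one attempt and no reset: what is moved stays moved. The work goes in short steps, Python scripts to look and compute and a tool call to move; the robot and the scene stay as the last step left them, time stands still between calls to the robot, and variables do not carry over. Pictures are saved under pics/ and viewed, at most 14 in all, crops included, and the job is handed in when it is done.

Besides the shell and the picture viewer there is one more tool, called after "Call:" in YAML: its name, and indented under it one key for each argument. arm_command: Moves the arm, as the interface text tells. Its arguments: {"type":"object","properties":{"commands":{"type":"array"},"grip_force":{"type":"number"}},"required":["commands"]}

```bash
ls; mkdir -p pics; cat > h.py <<'E'
import numpy as np, cv2
from bench import robot, vision, order
def grab(n,save=None):
    f=vision.grab_frame(n)
    for k in 'R','t','pixels': f[k]=np.array(f[k])
    if save: cv2.imwrite('pics/'+save,cv2.cvtColor(f['pixels'].astype(np.uint8),cv2.COLOR_RGB2BGR)); np.save('pics/'+save[:-4]+'.npy',f,allow_pickle=True)
    return f
def load(s): return np.load('pics/'+s+'.npy',allow_pickle=True).item()
def ray(f,uv):
    uv=np.atleast_2d(uv).astype(float)
    d=np.c_[(uv[:,0]-f['cx'])/f['fx'],(uv[:,1]-f['cy'])/f['fy'],np.ones(len(uv))]@f['R']
    return -f['R'].T@f['t'],d
def plane(f,uv,z):
    c,d=ray(f,uv); return c+d*((z-c[2])/d[:,2])[:,None]
def proj(f,X):
    q=np.atleast_2d(X)@f['R'].T+f['t']; return np.c_[f['fx']*q[:,0]/q[:,2]+f['cx'],f['fy']*q[:,1]/q[:,2]+f['cy']]
def tri(f1,a,f2,b):
    c1,d1=ray(f1,a);c2,d2=ray(f2,b);d1=d1[0];d2=d2[0]
    s=np.linalg.lstsq(np.c_[d1,-d2],c2-c1,rcond=None)[0]
    p,q=c1+s[0]*d1,c2+s[1]*d2; return (p+q)/2,np.linalg.norm(p-q)
E
python3 - <<'E'
from h import *
for n in 'scene','side','wrist':
    f=grab(n,n+'0.png'); print(n,f['fx'],f['cx'],f['cy'],-f['R'].T@f['t'],f['R'].round(2).tolist())
print(robot.read_state())
E
```

```text
pics
scene 444.5277194663506 315.3890364054532 199.3171940924481 [-0.16163212 -0.40858504  1.31994051] [[0.51, -0.86, -0.01], [-0.75, -0.44, -0.5], [0.43, 0.26, -0.87]]
side 424.4148379357184 323.3885175112595 198.99095919261347 [1.05506791 0.52898185 0.85672513] [[-0.7, 0.71, 0.02], [0.5, 0.52, -0.69], [-0.5, -0.48, -0.72]]
wrist 291.6222221232123 316.58432917049726 199.49512411899806 [0.07993158 0.64932366 0.38341517] [[0.23, 0.97, -0.0], [0.94, -0.22, 0.27], [0.26, -0.07, -0.96]]
{'t': 0.15, 'qpos': array([-1.07279873,  0.50165074, -0.4268529 ,  1.55117445,  0.22083243,
        1.13830438, -0.21029691]), 'qd': array([ 0.00045981, -0.00260328,  0.00060818, -0.00532392, -0.00133663,
       -0.00080061,  0.00115519]), 'joint_torque': array([-6.77964737e-03, -5.67106354e+01, -5.82493812e+00, -2.79459232e+01,
       -6.85595674e-02,  2.65848613e-02,  9.85713109e-05]), 'ee_pos': array([0.15112492, 0.63164926, 0.22592205]), 'orientation': array([-1.08981279e-04,  1.17094118e-01,  9.93120547e-01, -7.31791867e-04]), 'contact_force': array([-0.97530443, -0.11264099, -0.24427252]), 'torque': array([-0.05788607, -0.07103253, -0.04359818]), 'grasp_force': 0.0, 'gripper_width': 0.09178308566635499}
```

View pics/scene0.png

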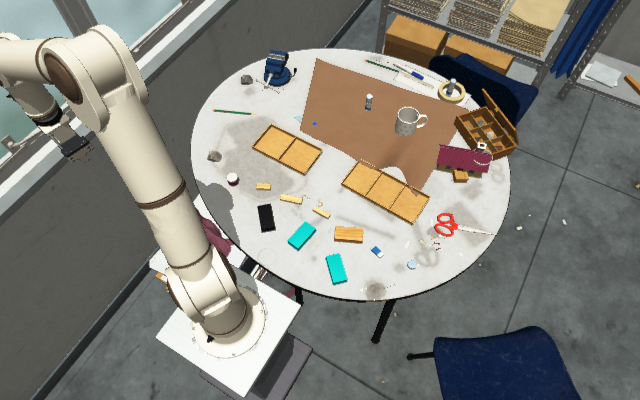

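View pics/side0.png

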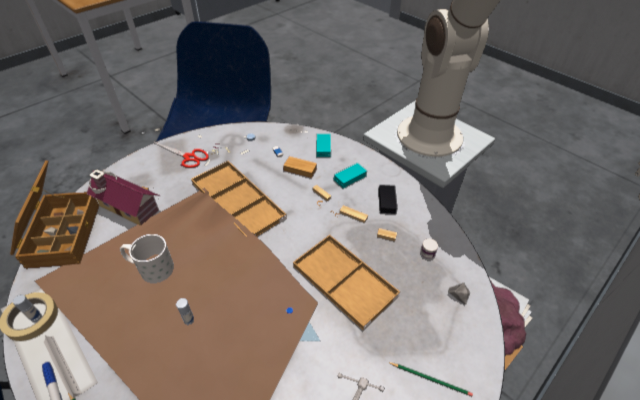

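Scene: tray_two is at (287,149) and tray_three at (385,190). Candidates for each item:
- **Sanding block:** wooden (348,234). The black (266,217) and turquoise (302,235), (336,268) ones are look-alikes.
- **Balsa pieces:** (263,186), (291,199) and (321,212).
- **Pot:** (233,179), with the dark stone at (214,156) nearby.
- **Eraser:** (377,252), with the blue cap at (411,264).

In the side view the block is at (300,167), the balsas at (387,235), (353,213) and (321,192), the pot at (429,248) and the eraser at (278,151).

Next I'll segment both views and check the choice in one close crop.

```bash
cat > seg.py <<'E'
from h import *
seeds={'scene0':dict(block=(348,234),b1=(263,186),b2=(291,199),b3=(321,212),eraser=(377,252),pot=(233,179),cap=(411,264),stone=(214,156),t2=(287,149),t3=(385,190)),
'side0':dict(block=(300,167),b1=(387,235),b2=(353,213),b3=(321,192),eraser=(278,151),pot=(429,248),cap=(251,137),stone=(459,292),t2=(345,281),t3=(238,200))}
C={}
for s,S in seeds.items():
    f=load(s); hsv=cv2.cvtColor(f['pixels'].astype(np.uint8),cv2.COLOR_RGB2HSV)
    m=((hsv[...,0]>8)&(hsv[...,0]<28)&(hsv[...,1]>75)&(hsv[...,2]>90)).astype(np.uint8)
    n,L,st,ce=cv2.connectedComponentsWithStats(m)
    for k in ('block','b1','b2','b3'):
        u,v=S[k]; w=L[v-4:v+5,u-4:u+5]; w=w[w>0]
        if len(w)==0: print(s,k,'none',hsv[v,u]); continue
        l=np.bincount(w).argmax(); c=cv2.findContours((L==l).astype(np.uint8),0,2)[0][0][:,0]
        C[s,k]=ce[l]; P=plane(f,c,.014 if k!='block' else .024)[:,:2]
        r=cv2.minAreaRect((P*1000).astype(np.float32))
        print(s,k,ce[l].round(1),st[l][4],'rect',np.round(r[0],1),np.round(r[1],1),round(r[2],1))
for k in ('block','b1','b2','b3'):
    if ('scene0',k) in C and ('side0',k) in C: print(k,tri(load('scene0'),C['scene0',k],load('side0'),C['side0',k]))
for k in ('pot','eraser','cap','stone','t2','t3'): print(k,tri(load('scene0'),seeds['scene0'][k],load('side0'),seeds['side0'][k]))
f=load('scene0')['pixels'].astype(np.uint8)[...,::-1]; g=load('side0')['pixels'].astype(np.uint8)[...,::-1]
a=cv2.resize(f[120:280,190:440],None,fx=3.2,fy=3.2,interpolation=2)[:,:800]
cv2.imwrite('pics/crop1.png',a)
cv2.imwrite('pics/crop2.png',cv2.resize(g[120:340,180:480],None,fx=2.66,fy=2.66,interpolation=2))
E
python3 seg.py
```

```text
scene0 block [348.2 234.4] 434 rect [ 417. -174.] [55.2 90.8] 24.8
scene0 b1 [263.2 186.2] 91 rect [435.2 168.8] [24.4 46.5] 30.5
scene0 b2 [290.9 198.6] 140 rect [440.3  60.3] [25. 75.] 17.5
scene0 b3 [321.2 212.3] 87 rect [447.2 -54.5] [18.1 58.4] 0.8
side0 block [299.9 164.6] 341 rect [ 425.5 -170.4] [48.7 91.5] 25.4
side0 b1 [386.7 234.2] 155 rect [440.7 171. ] [27.6 47.4] 27.5
side0 b2 [353.3 213.5] 216 rect [449.3  63.5] [28.1 75.2] 15.8
side0 b3 [321.3 192.3] 121 rect [454.  -52.2] [63.5 21.8] 89.2
block (array([ 0.42044289, -0.17374745,  0.01818143]), np.float64(0.0022679618186317147))
b1 (array([0.43657825, 0.17015704, 0.00933216]), np.float64(0.001972502791375561))
b2 (array([0.44411136, 0.06152117, 0.00803658]), np.float64(0.0020045787124358108))
b3 (array([ 0.45019285, -0.05454964,  0.00897752]), np.float64(0.0016373337961025952))
pot (array([0.40294235, 0.27460154, 0.01836704]), np.float64(0.00046080931132101504))
eraser (array([ 0.41730906, -0.27918001,  0.00560093]), np.float64(0.0004598121146546179))
cap (array([ 0.43476462, -0.38989794,  0.00716566]), np.float64(0.000532299360713526))
stone (array([0.45189694, 0.39529722, 0.01066757]), np.float64(0.001500905587305818))
t2 (array([0.61508146, 0.18808693, 0.00445361]), np.float64(0.00014112457813665895))
t3 (array([ 0.63611828, -0.19738959,  0.00643843]), np.float64(0.0040781326131091086))
```

View pics/crop1.png

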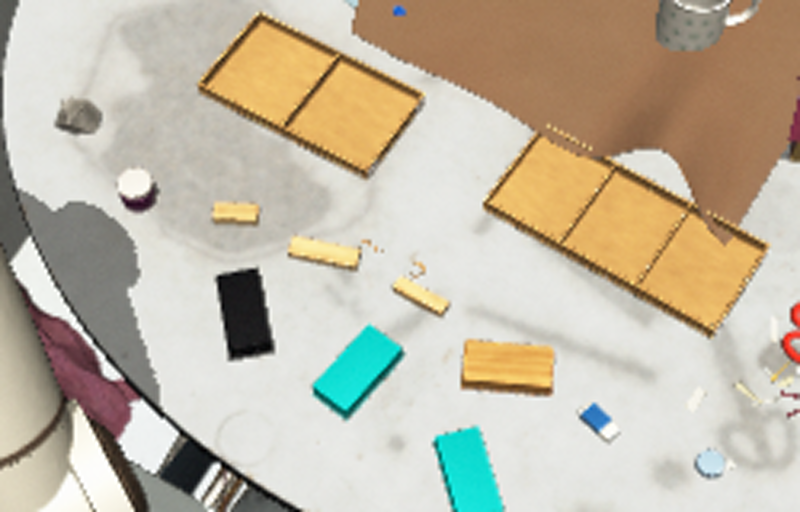

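View pics/crop2.png

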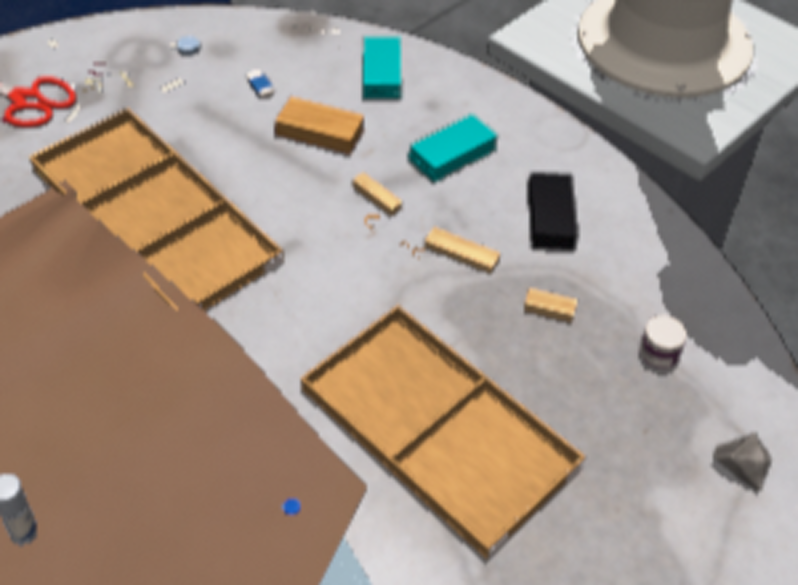

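Sizes in the crop confirm the choice: b1 (47 mm) is short, b2 (75 mm) is long and b3 (58 mm) is mid. The wooden block lies between the turquoise pieces and the eraser, and the trays are clear. Next I'll triangulate the rims, lid and yaws.

```bash
cat > m.py <<'E'
from h import *
A,B=load('scene0'),load('side0')
ca=lambda p:(190+p[0]/3.2-.3,120+p[1]/3.2-.3); cb=lambda p:(180+p[0]/2.66-.3,120+p[1]/2.66-.3)
pts=dict(t2a=((260,12),(489,553)),t2b=((424,96),(302,381)),t2c=((369,175),(399,309)),t2d=((198,87),(583,457)),
 t3a=((768,246),(30,159)),t3b=((713,335),(125,110)),t3c=((485,204),(285,257)),
 t2div=((340,55),(396,460)), t2div2=((288,124),(486,378)),
 pot=((138,182),(666,330)), cap=((711,458),(188,42)),stone=((78,115),(745,455)))
for k,(a,b) in pts.items():
    p,e=tri(A,ca(a),B,cb(b)); print(k,(p*1000).round(1),round(e*1000,1), 'z20', (plane(A,ca(a),.02)[0]*1000).round(),(plane(B,cb(b),.02)[0]*1000).round())
for s,(x0,x1,y0,y1) in (('scene0',(365,392,240,265)),('side0',(268,290,142,162))):
    f=load(s); im=f['pixels'].astype(np.uint8); hsv=cv2.cvtColor(im,cv2.COLOR_RGB2HSV)
    m=np.zeros(im.shape[:2],np.uint8); w=hsv[y0:y1,x0:x1]
    m[y0:y1,x0:x1]=((w[...,1]>120)&(w[...,0]>95)&(w[...,0]<125))|((w[...,1]<12)&(w[...,2]>225))
    n,L,st,ce=cv2.connectedComponentsWithStats(m); l=1+st[1:,4].argmax()
    c=cv2.findContours((L==l).astype(np.uint8),0,2)[0][0][:,0]
    r=cv2.minAreaRect((plane(f,c,.008)[:,:2]*1000).astype(np.float32)); print(s,'eraser',ce[l],r)
    if s=='scene0': e0=ce[l]
print(tri(A,e0,B,ce[l]))
# look-alikes
for s in ('scene0',):
    f=load(s); hsv=cv2.cvtColor(f['pixels'].astype(np.uint8),cv2.COLOR_RGB2HSV)
    m=((hsv[...,0]>82)&(hsv[...,0]<95)&(hsv[...,1]>150)).astype(np.uint8)
    for c in cv2.findContours(m,0,2)[0]:
        if cv2.contourArea(c)>100: print('turq',plane(f,cv2.boxPoints(cv2.minAreaRect(c)),.024)[:,:2].round(3).tolist())
    m=((hsv[...,0]>8)&(hsv[...,0]<28)&(hsv[...,1]>75)&(hsv[...,2]>90)).astype(np.uint8)
    for c in cv2.findContours(m,0,2)[0]:
        if any(cv2.pointPolygonTest(c,p,False)>=0 for p in ((348.,234.),(263.,186.),(291.,199.))): print('wood',cv2.boxPoints(cv2.minAreaRect((plane(f,c[:,0],.018)[:,:2]*1000).astype(np.float32))).round().tolist())
E
python3 m.py
```

```text
t2a [678.  299.3  15.6] 0.3 z20 [675. 297.  20.] [680. 301.  20.]
t2b [671.5  71.2  14.6] 1.3 z20 [668.  70.  20.] [674.  74.  20.]
t2c [548.9  71.5  12.3] 2.5 z20 [545.  68.  20.] [553.  77.  20.]
t2d [552.3 298.7  14.9] 2.6 z20 [549. 297.  20.] [556. 299.  20.]
t3a [ 685.9 -343.    16.6] 2.2 z20 [ 683. -342.   20.] [ 688. -341.   20.]
t3b [ 563.1 -338.3   14. ] 6.5 z20 [ 557. -336.   20.] [ 568. -335.   20.]
t3c [581.5 -55.8  10.1] 2.9 z20 [577. -59.  20.] [586. -48.  20.]
t2div [671.  185.8  15.1] 3.6 z20 [669. 182.  20.] [672. 189.  20.]
t2div2 [555.7 184.1  19.7] 7.2 z20 [558. 181.  20.] [554. 187.  20.]
pot [403.3 273.2  34.5] 2.0 z20 [410. 280.  20.] [391. 269.  20.]
cap [ 436.4 -390.5   13.9] 0.2 z20 [ 434. -391.   20.] [ 441. -384.   20.]
stone [451.1 394.6  14.5] 0.4 z20 [449. 391.  20.] [455. 396.  20.]
scene0 eraser [378.0048 252.1424] ((418.3772277832031, -282.7026672363281), (86.1127700805664, 83.62065124511719), 27.57213592529297)
side0 eraser [277.2173913  150.82608696] ((419.8799133300781, -278.498291015625), (17.457685470581055, 17.756301879882812), 74.44694519042969)
(array([ 0.41843312, -0.28196468,  0.00534469]), np.float64(0.0009381248894435606))
turq [[0.313, -0.148], [0.347, -0.18], [0.28, -0.245], [0.246, -0.214]]
turq [[0.297, -0.015], [0.391, -0.029], [0.379, -0.077], [0.286, -0.062]]
wood [[375.0, -143.0], [414.0, -226.0], [464.0, -203.0], [426.0, -120.0]]
wood [[415.0, 91.0], [438.0, 19.0], [462.0, 27.0], [439.0, 98.0]]
wood [[411.0, 181.0], [435.0, 141.0], [456.0, 153.0], [432.0, 193.0]]
```

Units first: shifts go in shares of 1000 mm and turns go in shares of pi rad. So -180 mm is -0.18, -144 mm is -0.144, -0.09 rad is -0.0286.

Call:
arm_command:
  commands:
    - [[0,0,-0.0286],[0.025,-0.036,-0.008],91]
    - [[0,0,-0.0573],[0.05,-0.072,-0.016],91]
    - [[0,0,-0.0859],[0.075,-0.108,-0.024],91]
    - [[0,0,-0.1146],[0.1,-0.144,-0.032],91]
    - [[0,0,-0.1432],[0.125,-0.18,-0.04],91]
  grip_force: 15

```text
t: 0.65
ee_pos: [0.2769, 0.4504, 0.1863]
orientation: [-0.0, 0.337, 0.941, -0.0]
contact_force: [1.0, 0.6, 0.2]
gripper_width: 0.0909
grasp_force: 0.0
```

Converted, -180 mm is -0.18, -144 mm is -0.144, -0.45 rad is -0.1432.

Call:
arm_command:
  commands:
    - [[0,0,-0.0286],[0.025,-0.036,-0.008],91]
    - [[0,0,-0.0573],[0.05,-0.072,-0.016],91]
    - [[0,0,-0.0859],[0.075,-0.108,-0.024],91]
    - [[0,0,-0.1146],[0.1,-0.144,-0.032],91]
    - [[0,0,-0.1432],[0.125,-0.18,-0.04],70]

```text
t: 1.15
ee_pos: [0.4019, 0.2706, 0.1465]
orientation: [0.0, 0.539, 0.842, 0.0]
contact_force: [0.6, 0.3, 0.6]
gripper_width: 0.0866
grasp_force: 0.0
```

Call:
arm_command:
  commands:
    - [[0,0,0],[0,0,0],70]
    - [[0,0,0],[0,0,0],70]
    - [[0,0,0],[0,0,0],70]
    - [[0,0,0],[0,0,0],70]
    - [[0,0,0],[0,0,0],70]

```text
t: 1.65
ee_pos: [0.4005, 0.2734, 0.1469]
orientation: [-0.0, 0.536, 0.844, 0.0]
contact_force: [-0.1, 0.6, 0.2]
gripper_width: 0.0699
grasp_force: 0.0
```

```bash
cat > st.py <<'E'
from h import *
s=robot.read_state(); q=s['orientation']
from scipy.spatial.transform import Rotation as R
M=R.from_quat(np.roll(q,-1)).as_matrix()
print('t',s['t'],'tcp',(s['ee_pos']*1000).round(1),'close',round(np.degrees(np.arctan2(M[1,1],M[0,1])),1),'tilt',round(np.degrees(np.arccos(-M[2,2])),2),'F',s['contact_force'].round(1),'w',round(s['gripper_width']*1000,1),'g',round(s['grasp_force'],1),'q',s['qpos'].round(2))
E
python3 st.py; python3 -c "
from h import *
grab('wrist','w1.png')"
```

```text
t 1.65 tcp [400.5 273.4 146.9] close 25.1 tilt 0.03 F [-0.1  0.6  0.2] w 69.9 g 0.0 q [-0.55  0.28 -0.12  2.04  0.05  0.82 -0.26]
```

View pics/w1.png

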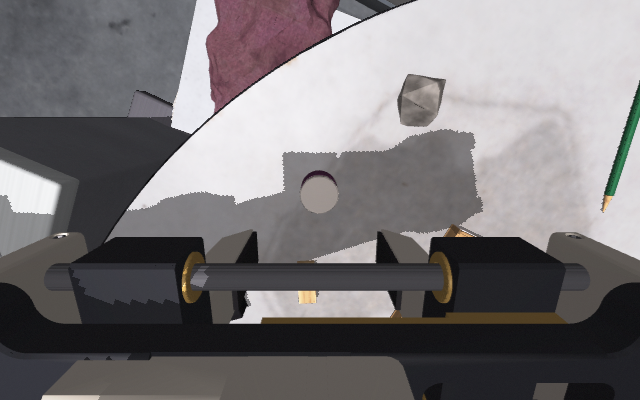

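The wrist view shows the pot lid at (319,193), midway between the fingers, with the stone well off at (421,100).

```bash
python3 -c "
from h import *
f=load('w1'); print(plane(f,(319,193),.034), tri(f,(319,193),load('scene0'),(190+138/3.2-.3,120+182/3.2-.3)))"
```

```text
[[0.4012707  0.27760603 0.034     ]] (array([0.40384717, 0.27560935, 0.0294391 ]), np.float64(0.004405947435615747))
```

Converted, -141 mm is -0.141, -135 mm is -0.135.

Call:
arm_command:
  commands:
    - [[0,0,0],[0.002,0.002,-0.04],70]
    - [[0,0,0],[0.002,0.002,-0.08],70]
    - [[0,0,0],[0.002,0.002,-0.115],70]
    - [[0,0,0],[0.002,0.002,-0.135],70]
    - [[0,0,0],[0.002,0.002,-0.141],70]

```text
t: 2.2
ee_pos: [0.4013, 0.2736, 0.0035]
orientation: [-0.001, 0.537, 0.844, -0.002]
contact_force: [-0.5, -0.5, 0.1]
gripper_width: 0.0701
grasp_force: 0.0
```

Call:
arm_command:
  commands:
    - [[0,0,0],[0,0,0],60]
    - [[0,0,0],[0,0,0],40]
    - [[0,0,0],[0,0,0],28]
    - [[0,0,0],[0,0,0],28]
    - [[0,0,0],[0,0,0],28]
  grip_force: 15

```text
t: 2.7
ee_pos: [0.4039, 0.2746, 0.0067]
orientation: [0.0, 0.537, 0.843, 0.001]
contact_force: [-1.4, -1.2, 5.7]
gripper_width: 0.0375
grasp_force: 15.0
```

Converted, 100 mm is 0.1, 60 mm is 0.06.

Call:
arm_command:
  commands:
    - [[0,0,0],[0,0,0],28]
    - [[0,0,0],[0,0,0.008],28]
    - [[0,0,0],[0,0,0.03],28]
    - [[0,0,0],[0,0,0.06],28]
    - [[0,0,0],[0,0,0.1],28]

```text
t: 3.2
ee_pos: [0.4018, 0.2732, 0.1059]
orientation: [-0.001, 0.537, 0.843, -0.002]
contact_force: [-0.0, 0.7, -0.8]
gripper_width: 0.038
grasp_force: 15.0
```

```bash
python3 st.py
```

```text
t 3.2 tcp [401.8 273.2 105.9] close 25.0 tilt 0.2 F [-0.   0.7 -0.8] w 38.0 g 15.0 q [-0.55  0.35 -0.12  2.06  0.06  0.73 -0.27]
```

Converted, -163 mm is -0.163, -127 mm is -0.127, -0.06 rad is -0.0191.

Call:
arm_command:
  commands:
    - [[0,0,-0.0064],[0.01,-0.02,0.005],28]
    - [[0,0,-0.0191],[0.027,-0.055,0.005],28]
    - [[0,0,-0.0318],[0.045,-0.091,0.005],28]
    - [[0,0,-0.0414],[0.062,-0.127,0.005],28]
    - [[0,0,-0.0541],[0.08,-0.163,0.005],28]

```text
t: 3.7
ee_pos: [0.4834, 0.1098, 0.1113]
orientation: [0.0, 0.607, 0.794, 0.0]
contact_force: [0.3, 0.5, -1.1]
gripper_width: 0.0378
grasp_force: 15.0
```

Converted, -175 mm is -0.175, -140 mm is -0.14, -0.17 rad is -0.0541.

Call:
arm_command:
  commands:
    - [[0,0,-0.0111],[0.017,-0.035,0],28]
    - [[0,0,-0.0223],[0.034,-0.07,0],28]
    - [[0,0,-0.0334],[0.051,-0.105,0],28]
    - [[0,0,-0.0446],[0.068,-0.14,0],28]
    - [[0,0,-0.0541],[0.085,-0.175,0],28]

```text
t: 4.2
ee_pos: [0.5685, -0.0652, 0.1112]
orientation: [-0.0, 0.673, 0.74, 0.0]
contact_force: [0.2, 0.3, -0.1]
gripper_width: 0.0381
grasp_force: 15.0
```

Converted, -136 mm is -0.136, -130 mm is -0.13, -0.155 rad is -0.0493.

Call:
arm_command:
  commands:
    - [[0,0,-0.0159],[0.017,-0.035,0],28]
    - [[0,0,-0.0318],[0.034,-0.07,0],28]
    - [[0,0,-0.0414],[0.051,-0.105,0],28]
    - [[0,0,-0.0493],[0.064,-0.13,0],28]
    - [[0,0,-0.0493],[0.066,-0.136,0],28]

```text
t: 4.7
ee_pos: [0.6346, -0.2049, 0.1111]
orientation: [0.001, 0.729, 0.684, -0.001]
contact_force: [-1.0, 0.1, -0.9]
gripper_width: 0.0378
grasp_force: 15.0
```

```bash
python3 st.py;python3 -c "
from h import *
grab('wrist','w2.png')"
```

```text
t 4.7 tcp [ 634.6 -204.9  111.1] close -3.7 tilt 0.16 F [-1.   0.1 -0.9] w 37.8 g 15.0 q [ 0.18  0.62  0.13  1.61 -0.09  0.92  0.28]
```

View pics/w2.png

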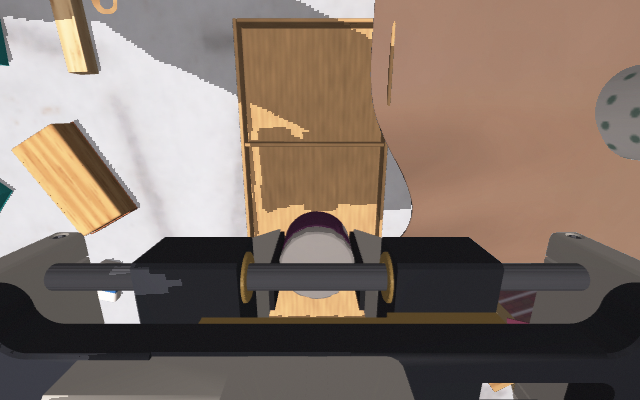

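The wrist view looks straight down on tray_three. The far-left corner is at (233,20), the divider runs from (246,143) to (384,143), and the pot hangs over the middle compartment.

```bash
python3 -c "
from h import *
f=load('w2'); P=plane(f,[(234,19),(246,143),(384,143),(315,143)],.02)*1000; print(P.round(1))
R,t=f['R'],f['t']
A=load('scene0')
print(tri(f,(234,19),A,(190+485/3.2-.3,120+204/3.2-.3)))"
```

```text
[[ 581.9  -56.9   20. ]
 [ 578.9 -148.9   20. ]
 [ 694.5 -156.3   20. ]
 [ 636.7 -152.6   20. ]]
(array([ 0.58056004, -0.05652173,  0.01412776]), np.float64(0.0026696243578320806))
```

Converted, -95 mm is -0.095, -93 mm is -0.093.

Call:
arm_command:
  commands:
    - [[0,0,0],[0,0,-0.03],28]
    - [[0,0,0],[0,0,-0.06],28]
    - [[0,0,0],[0,0,-0.08],28]
    - [[0,0,0],[0,0,-0.093],28]
    - [[0,0,0],[0,0,-0.095],28]

```text
t: 5.25
ee_pos: [0.6326, -0.1979, 0.014]
orientation: [-0.002, 0.727, 0.687, -0.001]
contact_force: [-0.0, -0.4, -0.2]
gripper_width: 0.038
grasp_force: 15.0
```

```bash
python3 st.py
```

```text
t 5.25 tcp [ 632.6 -197.9   14. ] close -3.3 tilt 0.22 F [-0.  -0.4 -0.2] w 38.0 g 15.0 q [ 0.18  0.74  0.11  1.65 -0.11  0.76  0.29]
```

Call:
arm_command:
  commands:
    - [[0,0,0],[0,0,-0.002],28]
    - [[0,0,0],[0,0,-0.004],28]
    - [[0,0,0],[0,0,-0.006],28]
    - [[0,0,0],[0,0,-0.007],28]
    - [[0,0,0],[0,0,-0.007],28]

```text
t: 5.75
ee_pos: [0.6348, -0.2, 0.0098]
orientation: [0.0, 0.728, 0.686, 0.0]
contact_force: [-0.3, 1.2, 3.4]
gripper_width: 0.0379
grasp_force: 15.0
```

Call:
arm_command:
  commands:
    - [[0,0,0],[0,0,0],42]
    - [[0,0,0],[0,0,0],50]
    - [[0,0,0],[0,0,0],54]
    - [[0,0,0],[0,0,0],54]
    - [[0,0,0],[0,0,0],54]

```text
t: 6.25
ee_pos: [0.6341, -0.1998, 0.0086]
orientation: [-0.0, 0.728, 0.686, -0.0]
contact_force: [-0.0, -0.7, -0.1]
gripper_width: 0.0542
grasp_force: 0.0
```

Converted, 110 mm is 0.11, 90 mm is 0.09.

Call:
arm_command:
  commands:
    - [[0,0,0],[0,0,0.005],54]
    - [[0,0,0],[0,0,0.025],54]
    - [[0,0,0],[0,0,0.06],54]
    - [[0,0,0],[0,0,0.09],54]
    - [[0,0,0],[0,0,0.11],54]

```text
t: 6.75
ee_pos: [0.6354, -0.2003, 0.1218]
orientation: [0.001, 0.728, 0.686, 0.001]
contact_force: [-0.4, 0.3, 0.5]
gripper_width: 0.054
grasp_force: 0.0
```

```bash
python3 st.py
```

```text
t 6.75 tcp [ 635.4 -200.3  121.8] close -3.4 tilt 0.19 F [-0.4  0.3  0.5] w 54.0 g 0.0 q [ 0.17  0.6   0.13  1.61 -0.09  0.93  0.28]
```

Converted, -180 mm is -0.18, -140 mm is -0.14, 0.4 rad is 0.1273.

Call:
arm_command:
  commands:
    - [[0,0,0.0191],[-0.02,-0.008,0.005],60]
    - [[0,0,0.0382],[-0.06,-0.022,0.015],60]
    - [[0,0,0.0637],[-0.1,-0.037,0.025],60]
    - [[0,0,0.0955],[-0.14,-0.052,0.03],60]
    - [[0,0,0.1273],[-0.18,-0.067,0.03],60]

```text
t: 7.25
ee_pos: [0.4533, -0.2677, 0.1501]
orientation: [0.001, 0.575, 0.818, 0.0]
contact_force: [0.3, -1.3, 0.2]
gripper_width: 0.06
grasp_force: 0.0
```

Converted, -36 mm is -0.036, -25 mm is -0.025, 0.05 rad is 0.0159.

Call:
arm_command:
  commands:
    - [[0,0,0.0095],[-0.025,-0.01,0],60]
    - [[0,0,0.0159],[-0.036,-0.014,0],60]
    - [[0,0,0.0159],[-0.036,-0.014,0],60]
    - [[0,0,0.0159],[-0.036,-0.014,0],60]
    - [[0,0,0.0159],[-0.036,-0.014,0],60]

```text
t: 7.75
ee_pos: [0.4196, -0.2803, 0.149]
orientation: [0.0, 0.556, 0.831, 0.0]
contact_force: [-1.0, 0.9, -0.4]
gripper_width: 0.0598
grasp_force: 0.0
```

```bash
python3 st.py;python3 -c "
from h import *
grab('wrist','w3.png')"
```

```text
t 7.75 tcp [ 419.6 -280.3  149. ] close 22.5 tilt 0.06 F [-1.   0.9 -0.4] w 59.8 g 0.0 q [ 0.47  0.31  0.08  2.   -0.03  0.83  0.96]
```

View pics/w3.png

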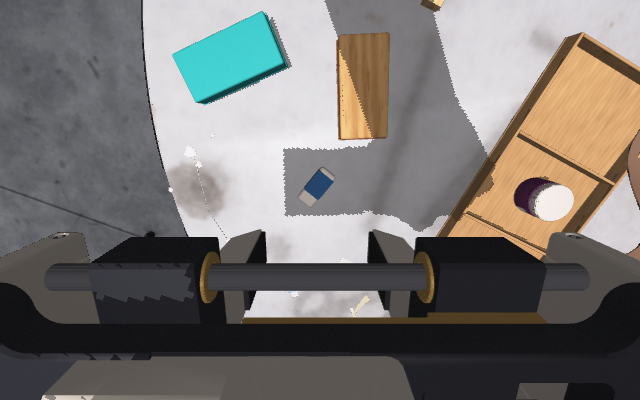

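The pot stands upright in the middle compartment at (550,200). The eraser runs from (306,201) to (326,172), and the sanding block's top corners are (338,34), (389,33), (388,138) and (339,139).

```bash
python3 -c "
from h import *
f=load('w3'); print((plane(f,[(306,201),(326,172),(316.5,187)],.012)*1000).round(1)); print(tri(f,(316.5,187),load('scene0'),(378,252.1)),tri(f,(316.5,187),load('side0'),(277.2,150.8)))
P=plane(f,[(338,34),(389,33),(388,138),(339,139)],.024)*1000; print(P.round(1),P.mean(0))
print(tri(f,(338,34),load('scene0'),(190+465/3.2-.3,120+340/3.2-.3)),tri(f,(389,33),load('scene0'),(190+464/3.2,120+341/3.2)))"
```

```text
[[ 413.9 -295.1   12. ]
 [ 421.3 -258.7   12. ]
 [ 418.3 -276.9   12. ]]
(array([ 4.20371889e-01, -2.80715915e-01, -3.03977990e-04]), np.float64(0.002733412119585586)) (array([ 0.41935876, -0.27867038,  0.0075455 ]), np.float64(0.0018878833494783357))
[[ 382.4 -141.2   24. ]
 [ 422.9 -123.6   24. ]
 [ 461.8 -204.1   24. ]
 [ 419.1 -222.8   24. ]] [ 421.52646914 -172.92583859   24.        ]
(array([ 0.38539032, -0.1499555 ,  0.10133596]), np.float64(0.02066442846928812)) (array([ 0.42372382, -0.12133563,  0.01593398]), np.float64(0.0005316341508940296))
```

Converted, -75 mm is -0.075, -60 mm is -0.06, -0.59 rad is -0.1878.

Call:
arm_command:
  commands:
    - [[0,0,-0.0414],[0,0.003,-0.015],60]
    - [[0,0,-0.0828],[0,0.003,-0.03],60]
    - [[0,0,-0.1241],[0,0.003,-0.045],60]
    - [[0,0,-0.1655],[0,0.003,-0.06],60]
    - [[0,0,-0.1878],[0,0.003,-0.075],60]

```text
t: 8.3
ee_pos: [0.4193, -0.2772, 0.073]
orientation: [0.0, 0.775, 0.632, 0.0]
contact_force: [-0.0, 0.0, 0.5]
gripper_width: 0.0602
grasp_force: 0.0
```

Call:
arm_command:
  commands:
    - [[0,0,0],[0,0,-0.025],60]
    - [[0,0,0],[0,0,-0.045],60]
    - [[0,0,0],[0,0,-0.06],60]
    - [[0,0,0],[0,0,-0.068],60]
    - [[0,0,0],[0,0,-0.07],60]

```text
t: 8.8
ee_pos: [0.4182, -0.2771, 0.0027]
orientation: [-0.001, 0.773, 0.634, -0.0]
contact_force: [0.5, -1.3, 0.0]
gripper_width: 0.0596
grasp_force: 0.0
```

Call:
arm_command:
  commands:
    - [[0,0,0],[0,0,0],40]
    - [[0,0,0],[0,0,0],20]
    - [[0,0,0],[0,0,0],12]
    - [[0,0,0],[0,0,0],12]
    - [[0,0,0],[0,0,0],12]
  grip_force: 10

```text
t: 9.3
ee_pos: [0.4185, -0.278, 0.0042]
orientation: [0.0, 0.774, 0.633, 0.0]
contact_force: [0.5, -0.4, -0.3]
gripper_width: 0.0245
grasp_force: 0.0
```

```bash
python3 st.py
```

```text
t 9.3 tcp [ 418.5 -278.     4.2] close -11.4 tilt 0.05 F [ 0.5 -0.4 -0.3] w 24.5 g 0.0 q [ 0.41  0.56  0.15  2.07 -0.16  0.52  0.48]
```

Converted, 80 mm is 0.08, 40 mm is 0.04.

Call:
arm_command:
  commands:
    - [[0,0,0],[0,0,0],12]
    - [[0,0,0],[0,0,0],12]
    - [[0,0,0],[0,0,0.01],12]
    - [[0,0,0],[0,0,0.04],12]
    - [[0,0,0],[0,0,0.08],12]

```text
t: 9.8
ee_pos: [0.4166, -0.2769, 0.0836]
orientation: [-0.002, 0.774, 0.633, -0.001]
contact_force: [1.0, -0.2, -0.9]
gripper_width: 0.019
grasp_force: 10.0
```

Converted, 180 mm is 0.18, 145 mm is 0.145, 0.14 rad is 0.0446.

Call:
arm_command:
  commands:
    - [[0,0,0.0095],[0.025,-0.002,0],12]
    - [[0,0,0.0191],[0.065,-0.005,0],12]
    - [[0,0,0.0318],[0.105,-0.008,0],12]
    - [[0,0,0.0446],[0.145,-0.011,0],12]
    - [[0,0,0.0446],[0.18,-0.014,0],12]

```text
t: 10.3
ee_pos: [0.6002, -0.2916, 0.0846]
orientation: [0.0, 0.727, 0.687, 0.0]
contact_force: [-0.1, 0.2, -0.0]
gripper_width: 0.0189
grasp_force: 10.0
```

Converted, -58 mm is -0.058, -55 mm is -0.055.

Call:
arm_command:
  commands:
    - [[0,0,0],[0.02,0,0],12]
    - [[0,0,0],[0.03,0,-0.015],12]
    - [[0,0,0],[0.03,0,-0.04],12]
    - [[0,0,0],[0.03,0,-0.055],12]
    - [[0,0,0],[0.03,0,-0.058],12]

```text
t: 10.8
ee_pos: [0.6259, -0.291, 0.0233]
orientation: [-0.002, 0.728, 0.686, -0.001]
contact_force: [-0.2, 0.1, -0.3]
gripper_width: 0.019
grasp_force: 10.0
```

```bash
python3 st.py
```

```text
t 10.8 tcp [ 625.9 -291.    23.3] close -3.4 tilt 0.28 F [-0.2  0.1 -0.3] w 19.0 g 10.0 q [ 0.31  0.77  0.13  1.57 -0.12  0.82  0.43]
```

Converted, -18 mm is -0.018, -17 mm is -0.017.

Call:
arm_command:
  commands:
    - [[0,0,0],[0,0,-0.006],12]
    - [[0,0,0],[0,0,-0.011],12]
    - [[0,0,0],[0,0,-0.015],12]
    - [[0,0,0],[0,0,-0.017],12]
    - [[0,0,0],[0,0,-0.018],12]

```text
t: 11.3
ee_pos: [0.6283, -0.2919, 0.0079]
orientation: [0.0, 0.728, 0.686, 0.0]
contact_force: [0.0, -0.3, 0.5]
gripper_width: 0.019
grasp_force: 10.0
```

Call:
arm_command:
  commands:
    - [[0,0,0],[0,0,0],12]
    - [[0,0,0],[0,0,0],22]
    - [[0,0,0],[0,0,0],30]
    - [[0,0,0],[0,0,0],40]
    - [[0,0,0],[0,0,0],40]

```text
t: 11.8
ee_pos: [0.6283, -0.2919, 0.0078]
orientation: [0.0, 0.728, 0.686, 0.0]
contact_force: [0.1, -0.4, 1.1]
gripper_width: 0.0385
grasp_force: 0.0
```

Converted, 110 mm is 0.11, 90 mm is 0.09.

Call:
arm_command:
  commands:
    - [[0,0,0],[0,0,0.005],40]
    - [[0,0,0],[0,0,0.025],40]
    - [[0,0,0],[0,0,0.06],40]
    - [[0,0,0],[0,0,0.09],50]
    - [[0,0,0],[0,0,0.11],60]

```text
t: 12.3
ee_pos: [0.6294, -0.2925, 0.1209]
orientation: [0.002, 0.728, 0.686, 0.001]
contact_force: [0.1, -0.1, 0.7]
gripper_width: 0.0516
grasp_force: 0.0
```

```bash
python3 st.py
```

```text
t 12.3 tcp [ 629.4 -292.5  120.9] close -3.4 tilt 0.2 F [ 0.1 -0.1  0.7] w 51.6 g 0.0 q [ 0.3   0.65  0.15  1.53 -0.11  0.97  0.42]
```

Converted, -176 mm is -0.176, -138 mm is -0.138, 0.46 rad is 0.1464.

Call:
arm_command:
  commands:
    - [[0,0,0.0255],[-0.025,0.014,0],70]
    - [[0,0,0.0573],[-0.062,0.036,0],70]
    - [[0,0,0.0891],[-0.1,0.057,0],70]
    - [[0,0,0.121],[-0.138,0.079,0],70]
    - [[0,0,0.1464],[-0.176,0.101,0],70]

```text
t: 12.8
ee_pos: [0.4508, -0.1901, 0.1182]
orientation: [0.0, 0.55, 0.835, 0.0]
contact_force: [-0.1, 0.5, 0.6]
gripper_width: 0.0701
grasp_force: 0.0
```

Converted, -65 mm is -0.065, -60 mm is -0.06, 0.03 rad is 0.0095.

Call:
arm_command:
  commands:
    - [[0,0,0.0095],[-0.025,0.014,0],70]
    - [[0,0,0.0095],[-0.031,0.018,-0.02],70]
    - [[0,0,0.0095],[-0.031,0.018,-0.04],70]
    - [[0,0,0.0095],[-0.031,0.018,-0.06],70]
    - [[0,0,0.0095],[-0.031,0.018,-0.065],70]

```text
t: 13.3
ee_pos: [0.4201, -0.1725, 0.0517]
orientation: [-0.001, 0.54, 0.842, -0.0]
contact_force: [-0.1, 0.1, 0.4]
gripper_width: 0.0699
grasp_force: 0.0
```

```bash
python3 st.py;python3 -c "
from h import *
grab('wrist','w4.png')"
```

```text
t 13.3 tcp [ 420.1 -172.5   51.7] close 24.7 tilt 0.12 F [-0.1  0.1  0.4] w 69.9 g 0.0 q [ 0.31  0.41  0.02  2.17 -0.02  0.57  0.78]
```

View pics/w4.png

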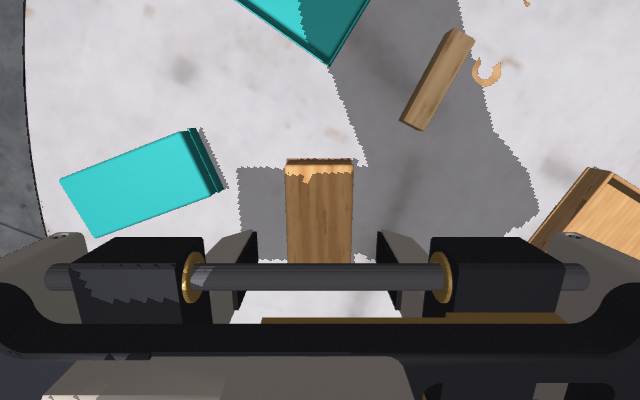

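The block lies centred and square between the fingers (columns 287-352), with the turquoise look-alike clear of them at (222,190).

Converted, -48 mm is -0.048, -45 mm is -0.045.

Call:
arm_command:
  commands:
    - [[0,0,0],[0.001,0,-0.02],70]
    - [[0,0,0],[0.001,0,-0.035],70]
    - [[0,0,0],[0.001,0,-0.045],70]
    - [[0,0,0],[0.001,0,-0.048],70]
    - [[0,0,0],[0.001,0,-0.048],60]

```text
t: 13.85
ee_pos: [0.4223, -0.1729, 0.0049]
orientation: [-0.0, 0.54, 0.842, -0.0]
contact_force: [-0.7, -0.2, -0.0]
gripper_width: 0.0654
grasp_force: 0.0
```

Call:
arm_command:
  commands:
    - [[0,0,0],[0,0,0],45]
    - [[0,0,0],[0,0,0],36]
    - [[0,0,0],[0,0,0],36]
    - [[0,0,0],[0,0,0],36]
    - [[0,0,0],[0,0,0],36]
  grip_force: 20

```text
t: 14.35
ee_pos: [0.4226, -0.173, 0.0053]
orientation: [0.0, 0.54, 0.842, 0.0]
contact_force: [-0.9, -0.1, 6.5]
gripper_width: 0.045
grasp_force: 20.0
```

Converted, 100 mm is 0.1, 65 mm is 0.065.

Call:
arm_command:
  commands:
    - [[0,0,0],[0,0,0],36]
    - [[0,0,0],[0,0,0.008],36]
    - [[0,0,0],[0,0,0.03],36]
    - [[0,0,0],[0,0,0.065],36]
    - [[0,0,0],[0,0,0.1],36]

```text
t: 14.85
ee_pos: [0.4213, -0.1725, 0.1057]
orientation: [-0.001, 0.54, 0.842, -0.0]
contact_force: [0.9, -0.5, -1.7]
gripper_width: 0.0449
grasp_force: 20.0
```

```bash
python3 st.py
```

```text
t 14.85 tcp [ 421.3 -172.5  105.7] close 24.7 tilt 0.11 F [ 0.9 -0.5 -1.7] w 44.9 g 20.0 q [ 0.31  0.3   0.03  2.14 -0.01  0.7   0.77]
```

Converted, 152 mm is 0.152, 118 mm is 0.118, -0.28 rad is -0.0891.

Call:
arm_command:
  commands:
    - [[0,0,-0.0127],[0.012,0.018,0],36]
    - [[0,0,-0.0318],[0.032,0.05,0],36]
    - [[0,0,-0.0509],[0.053,0.084,0],36]
    - [[0,0,-0.07],[0.074,0.118,0],36]
    - [[0,0,-0.0891],[0.095,0.152,0],36]

```text
t: 15.35
ee_pos: [0.5176, -0.0195, 0.1052]
orientation: [0.0, 0.653, 0.758, 0.0]
contact_force: [-0.3, -0.1, -0.6]
gripper_width: 0.0446
grasp_force: 20.0
```

Converted, 150 mm is 0.15, 132 mm is 0.132, -0.174 rad is -0.0554.

Call:
arm_command:
  commands:
    - [[0,0,-0.0159],[0.021,0.034,0],36]
    - [[0,0,-0.0318],[0.042,0.068,0],36]
    - [[0,0,-0.0477],[0.063,0.102,0],36]
    - [[0,0,-0.0554],[0.082,0.132,0],36]
    - [[0,0,-0.0554],[0.095,0.15,0],36]

```text
t: 15.85
ee_pos: [0.6127, 0.1332, 0.1049]
orientation: [-0.001, 0.714, 0.7, 0.001]
contact_force: [-1.2, -0.9, -0.6]
gripper_width: 0.0449
grasp_force: 20.0
```

Call:
arm_command:
  commands:
    - [[0,0,0],[0,0,0],36]
    - [[0,0,0],[0,0,0],36]
    - [[0,0,0],[0,0,0],36]
    - [[0,0,0],[0,0,0],36]
    - [[0,0,0],[0,0,0],36]

```text
t: 16.35
ee_pos: [0.6119, 0.1279, 0.1049]
orientation: [0.0, 0.716, 0.698, -0.0]
contact_force: [1.2, 0.2, 0.2]
gripper_width: 0.0448
grasp_force: 20.0
```

```bash
python3 st.py;python3 -c "
from h import *
grab('wrist','w5.png')"
```

```text
t 16.35 tcp [611.9 127.9 104.9] close -1.4 tilt 0.02 F [1.2 0.2 0.2] w 44.8 g 20.0 q [-0.28  0.56  0.04  1.72 -0.03  0.86 -0.25]
```

View pics/w5.png

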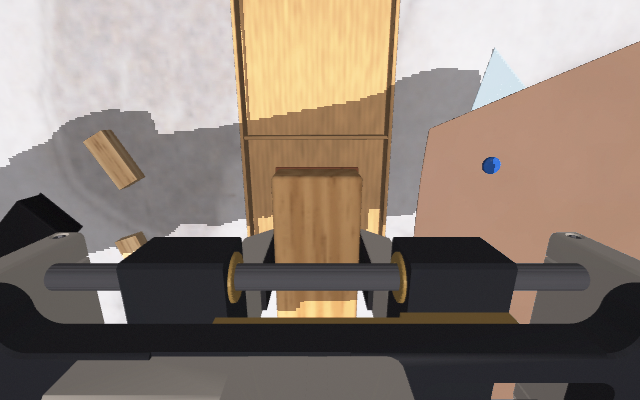

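The block hangs over tray_two's right compartment. The divider is at row 136, columns 246-388, and the short balsa is at (114,158).

```bash
python3 -c "
from h import *
f=load('w5'); print((plane(f,[(246,136),(388,136),(237,40),(396,40)],.02)*1000).round(1)); print((plane(f,[(83,135),(108,130),(143,178),(122,188)],.014)*1000).round(1)); print(proj(f,[.437,.170,.014]))"
```

```text
[[555.9 187.9  20. ]
 [671.5 185.1  20. ]
 [555.6 258.3  20. ]
 [674.5 255.4  20. ]]
[[418.7 191.7  14. ]
 [440.4 195.3  14. ]
 [461.9 154.2  14. ]
 [441.8 145.7  14. ]]
[[110.52943019 160.48855932]]
```

Call:
arm_command:
  commands:
    - [[0,0,0],[0,0.002,-0.025],36]
    - [[0,0,0],[0,0.002,-0.05],36]
    - [[0,0,0],[0,0.002,-0.07],36]
    - [[0,0,0],[0,0.002,-0.082],36]
    - [[0,0,0],[0,0.002,-0.088],36]

```text
t: 16.9
ee_pos: [0.6114, 0.1307, 0.0156]
orientation: [-0.0, 0.715, 0.699, -0.001]
contact_force: [0.2, 0.3, -0.5]
gripper_width: 0.0449
grasp_force: 20.0
```

Converted, -10 mm is -0.01, -8 mm is -0.008.

Call:
arm_command:
  commands:
    - [[0,0,0],[0,0,-0.003],36]
    - [[0,0,0],[0,0,-0.006],36]
    - [[0,0,0],[0,0,-0.008],36]
    - [[0,0,0],[0,0,-0.01],36]
    - [[0,0,0],[0,0,-0.01],36]

```text
t: 17.4
ee_pos: [0.6129, 0.1313, 0.0083]
orientation: [0.0, 0.715, 0.699, 0.001]
contact_force: [-3.0, -0.2, 7.4]
gripper_width: 0.0454
grasp_force: 20.0
```

Call:
arm_command:
  commands:
    - [[0,0,0],[0,0,0],36]
    - [[0,0,0],[0,0,0],48]
    - [[0,0,0],[0,0,0],54]
    - [[0,0,0],[0,0,0],58]
    - [[0,0,0],[0,0,0],58]

```text
t: 17.9
ee_pos: [0.6122, 0.1312, 0.0067]
orientation: [-0.0, 0.715, 0.699, 0.0]
contact_force: [-0.7, 1.0, -0.3]
gripper_width: 0.0577
grasp_force: 0.0
```

Converted, 110 mm is 0.11, 90 mm is 0.09.

Call:
arm_command:
  commands:
    - [[0,0,0],[0,0,0.005],58]
    - [[0,0,0],[0,0,0.025],58]
    - [[0,0,0],[0,0,0.06],58]
    - [[0,0,0],[0,0,0.09],58]
    - [[0,0,0],[0,0,0.11],58]

```text
t: 18.4
ee_pos: [0.6134, 0.1314, 0.1195]
orientation: [0.001, 0.715, 0.699, 0.001]
contact_force: [0.5, 0.8, -0.5]
gripper_width: 0.0579
grasp_force: 0.0
```

```bash
python3 st.py
```

```text
t 18.4 tcp [613.4 131.4 119.5] close -1.3 tilt 0.18 F [ 0.5  0.8 -0.5] w 57.9 g 0.0 q [-0.28  0.54  0.04  1.71 -0.03  0.88 -0.26]
```

Converted, -160 mm is -0.16, -135 mm is -0.135, 0.33 rad is 0.105.

Call:
arm_command:
  commands:
    - [[0,0,0.0191],[-0.025,-0.01,0],58]
    - [[0,0,0.0414],[-0.06,-0.025,0],58]
    - [[0,0,0.0637],[-0.098,-0.041,0],58]
    - [[0,0,0.0859],[-0.135,-0.056,-0.005],58]
    - [[0,0,0.105],[-0.16,-0.066,-0.01],58]

```text
t: 18.9
ee_pos: [0.4495, 0.0639, 0.1068]
orientation: [-0.0, 0.59, 0.808, -0.0]
contact_force: [0.1, 0.3, 0.2]
gripper_width: 0.058
grasp_force: 0.0
```

Converted, -45 mm is -0.045, -40 mm is -0.04.

Call:
arm_command:
  commands:
    - [[0,0,0],[-0.01,-0.005,-0.01],58]
    - [[0,0,0],[-0.01,-0.005,-0.025],58]
    - [[0,0,0],[-0.01,-0.005,-0.04],58]
    - [[0,0,0],[-0.01,-0.005,-0.045],58]
    - [[0,0,0],[-0.01,-0.005,-0.045],58]

```text
t: 19.4
ee_pos: [0.4418, 0.0601, 0.0614]
orientation: [-0.0, 0.591, 0.807, -0.0]
contact_force: [-0.2, 0.6, -0.6]
gripper_width: 0.0582
grasp_force: 0.0
```

```bash
python3 st.py;python3 -c "
from h import *
grab('wrist','w6.png')"
```

```text
t 19.4 tcp [441.8  60.1  61.4] close 17.6 tilt 0.07 F [-0.2  0.6 -0.6] w 58.2 g 0.0 q [-0.17  0.37 -0.03  2.18  0.02  0.59  0.09]
```

View pics/w6.png

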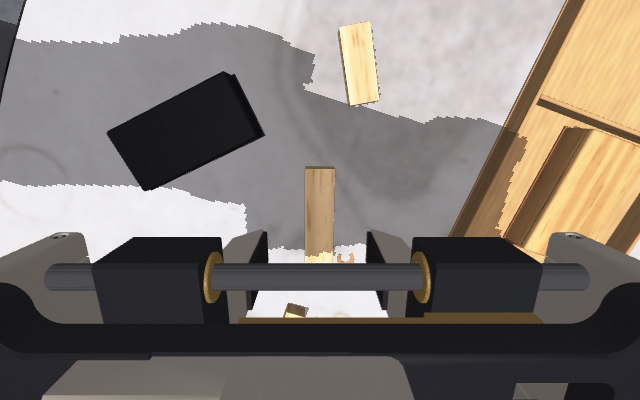

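The long balsa is centred between the fingers (columns 305-335). The block lies flat in the tray at upper right, and the short balsa is at the top (340-380, 21-106).

Converted, -58 mm is -0.058, -52 mm is -0.052.

Call:
arm_command:
  commands:
    - [[0,0,0],[0,0,-0.02],58]
    - [[0,0,0],[0,0,-0.04],58]
    - [[0,0,0],[0,0,-0.052],58]
    - [[0,0,0],[0,0,-0.058],58]
    - [[0,0,0],[0,0,-0.058],40]

```text
t: 19.95
ee_pos: [0.442, 0.0602, 0.0034]
orientation: [-0.0, 0.591, 0.807, -0.0]
contact_force: [-0.2, 0.5, -0.2]
gripper_width: 0.0537
grasp_force: 0.0
```

Call:
arm_command:
  commands:
    - [[0,0,0],[0,0,0],25]
    - [[0,0,0],[0,0,0],14]
    - [[0,0,0],[0,0,0],14]
    - [[0,0,0],[0,0,0],14]
    - [[0,0,0],[0,0,0],14]
  grip_force: 10

```text
t: 20.45
ee_pos: [0.4425, 0.0602, 0.0041]
orientation: [0.0, 0.591, 0.807, 0.0]
contact_force: [-1.0, 0.2, 3.0]
gripper_width: 0.0218
grasp_force: 10.0
```

Converted, 90 mm is 0.09, 65 mm is 0.065.

Call:
arm_command:
  commands:
    - [[0,0,0],[0,0,0],14]
    - [[0,0,0],[0,0,0.008],14]
    - [[0,0,0],[0,0,0.03],14]
    - [[0,0,0],[0,0,0.065],14]
    - [[0,0,0],[0,0,0.09],14]

```text
t: 20.95
ee_pos: [0.4422, 0.0602, 0.0954]
orientation: [0.0, 0.591, 0.807, 0.0]
contact_force: [0.6, -0.2, -0.3]
gripper_width: 0.0219
grasp_force: 10.0
```

```bash
python3 st.py; python3 -c "
from h import *
f=load('w6'); P=plane(f,[(340,28),(369,21),(380,100),(351,106)],.014)*1000; print(P.round(1),P.mean(0))
d=P[0]+P[1]-P[2]-P[3]; print(np.degrees(np.arctan2(d[1],d[0])))"
```

```text
t 20.95 tcp [442.2  60.2  95.4] close 17.6 tilt 0.02 F [ 0.6 -0.2 -0.3] w 21.9 g 10.0 q [-0.17  0.31 -0.03  2.16  0.02  0.67  0.1 ]
[[417.3 185.8  14. ]
 [433.3 194.9  14. ]
 [456.5 153.4  14. ]
 [439.4 144.   14. ]] [436.62980319 169.54308525  14.        ]
118.53073941049239
```

Converted, 136 mm is 0.136, 106 mm is 0.106, -0.33 rad is -0.105.

Call:
arm_command:
  commands:
    - [[0,0,-0.0159],[0.017,0.018,0],14]
    - [[0,0,-0.0382],[0.044,0.046,0],14]
    - [[0,0,-0.0605],[0.072,0.076,0],14]
    - [[0,0,-0.0828],[0.1,0.106,0],14]
    - [[0,0,-0.105],[0.128,0.136,0],14]

```text
t: 21.45
ee_pos: [0.5709, 0.1973, 0.0941]
orientation: [-0.0, 0.716, 0.698, -0.0]
contact_force: [1.1, 0.1, 0.2]
gripper_width: 0.0219
grasp_force: 10.0
```

Converted, -68 mm is -0.068, -50 mm is -0.05.

Call:
arm_command:
  commands:
    - [[0,0,0],[0.028,0.03,0],14]
    - [[0,0,0],[0.043,0.045,0],14]
    - [[0,0,0],[0.045,0.047,-0.02],14]
    - [[0,0,0],[0.045,0.047,-0.05],14]
    - [[0,0,0],[0.045,0.047,-0.068],14]

```text
t: 21.95
ee_pos: [0.6137, 0.2428, 0.0237]
orientation: [-0.001, 0.715, 0.699, -0.001]
contact_force: [-0.3, -0.7, -0.8]
gripper_width: 0.0219
grasp_force: 10.0
```

```bash
python3 st.py
```

```text
t 21.95 tcp [613.7 242.8  23.7] close -1.3 tilt 0.17 F [-0.3 -0.7 -0.8] w 21.9 g 10.0 q [-0.43  0.72  0.02  1.65 -0.02  0.77 -0.43]
```

Converted, -18 mm is -0.018, -17 mm is -0.017.

Call:
arm_command:
  commands:
    - [[0,0,0],[0,0,-0.006],14]
    - [[0,0,0],[0,0,-0.011],14]
    - [[0,0,0],[0,0,-0.015],14]
    - [[0,0,0],[0,0,-0.017],14]
    - [[0,0,0],[0,0,-0.018],14]

```text
t: 22.45
ee_pos: [0.6157, 0.2433, 0.0085]
orientation: [0.0, 0.715, 0.699, 0.001]
contact_force: [-0.5, 0.4, -0.7]
gripper_width: 0.0216
grasp_force: 10.0
```

Call:
arm_command:
  commands:
    - [[0,0,0],[0,0,0],14]
    - [[0,0,0],[0,0,0],24]
    - [[0,0,0],[0,0,0],32]
    - [[0,0,0],[0,0,0],40]
    - [[0,0,0],[0,0,0],42]

```text
t: 22.95
ee_pos: [0.6153, 0.2432, 0.0079]
orientation: [0.0, 0.715, 0.699, 0.0]
contact_force: [-1.1, 0.7, -0.3]
gripper_width: 0.0405
grasp_force: 0.0
```

Converted, 100 mm is 0.1, 90 mm is 0.09.

Call:
arm_command:
  commands:
    - [[0,0,0],[0,0,0.005],42]
    - [[0,0,0],[0,0,0.025],42]
    - [[0,0,0],[0,0,0.06],42]
    - [[0,0,0],[0,0,0.09],50]
    - [[0,0,0],[0,0,0.1],58]

```text
t: 23.45
ee_pos: [0.6176, 0.2441, 0.112]
orientation: [0.001, 0.715, 0.699, 0.003]
contact_force: [0.3, -0.6, -0.2]
gripper_width: 0.0534
grasp_force: 0.0
```

Converted, -168 mm is -0.168, -138 mm is -0.138, 0.52 rad is 0.1655.

Call:
arm_command:
  commands:
    - [[0,0,0.0318],[-0.025,-0.01,0],58]
    - [[0,0,0.07],[-0.062,-0.025,0],58]
    - [[0,0,0.1019],[-0.1,-0.041,0],58]
    - [[0,0,0.1337],[-0.138,-0.057,0],58]
    - [[0,0,0.1655],[-0.168,-0.069,0],58]

```text
t: 23.95
ee_pos: [0.4443, 0.1728, 0.1072]
orientation: [-0.001, 0.51, 0.86, -0.001]
contact_force: [0.4, -0.1, -0.7]
gripper_width: 0.0576
grasp_force: 0.0
```

Converted, -45 mm is -0.045, -40 mm is -0.04.

Call:
arm_command:
  commands:
    - [[0,0,0],[-0.01,-0.004,-0.01],58]
    - [[0,0,0],[-0.01,-0.004,-0.025],58]
    - [[0,0,0],[-0.01,-0.004,-0.04],58]
    - [[0,0,0],[-0.01,-0.004,-0.045],58]
    - [[0,0,0],[-0.01,-0.004,-0.045],58]

```text
t: 24.45
ee_pos: [0.4364, 0.1699, 0.062]
orientation: [-0.001, 0.511, 0.859, -0.001]
contact_force: [-0.5, -0.0, 0.8]
gripper_width: 0.058
grasp_force: 0.0
```

```bash
python3 st.py;python3 -c "
from h import *
grab('wrist','w7.png')"
```

```text
t 24.45 tcp [436.4 169.9  62. ] close 28.5 tilt 0.12 F [-0.5 -0.   0.8] w 58.0 g 0.0 q [-0.34  0.41 -0.1   2.12  0.07  0.62  0.  ]
```

View pics/w7.png

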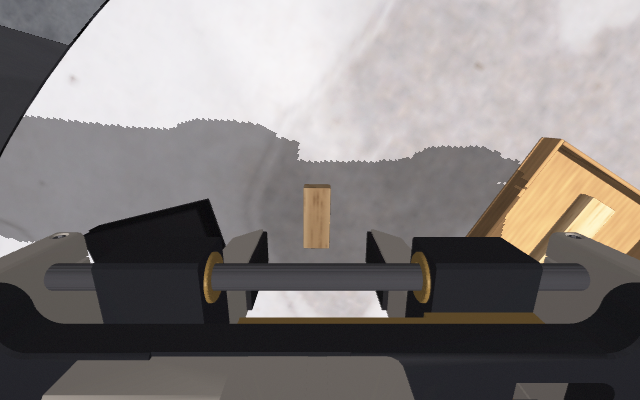

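The short balsa is centred and aligned between the fingers (columns 304-330), and the black look-alike is well outside them.

Converted, -58 mm is -0.058, -52 mm is -0.052.

Call:
arm_command:
  commands:
    - [[0,0,0],[0,0,-0.02],58]
    - [[0,0,0],[0,0,-0.04],58]
    - [[0,0,0],[0,0,-0.052],58]
    - [[0,0,0],[0,0,-0.058],58]
    - [[0,0,0],[0,0,-0.058],40]

```text
t: 25.0
ee_pos: [0.4369, 0.1701, 0.0044]
orientation: [-0.0, 0.511, 0.859, -0.0]
contact_force: [0.6, 0.1, 0.6]
gripper_width: 0.0537
grasp_force: 0.0
```

Call:
arm_command:
  commands:
    - [[0,0,0],[0,0,0],25]
    - [[0,0,0],[0,0,0],13]
    - [[0,0,0],[0,0,0],13]
    - [[0,0,0],[0,0,0],13]
    - [[0,0,0],[0,0,0],13]
  grip_force: 10

```text
t: 25.5
ee_pos: [0.4375, 0.1703, 0.0051]
orientation: [0.0, 0.511, 0.859, 0.0]
contact_force: [-0.3, 0.1, 3.1]
gripper_width: 0.0198
grasp_force: 10.0
```

Converted, 90 mm is 0.09, 65 mm is 0.065.

Call:
arm_command:
  commands:
    - [[0,0,0],[0,0,0],13]
    - [[0,0,0],[0,0,0.008],13]
    - [[0,0,0],[0,0,0.03],13]
    - [[0,0,0],[0,0,0.065],13]
    - [[0,0,0],[0,0,0.09],13]

```text
t: 26.0
ee_pos: [0.4373, 0.1703, 0.0965]
orientation: [0.0, 0.511, 0.859, 0.0]
contact_force: [1.2, 0.1, 0.2]
gripper_width: 0.0199
grasp_force: 10.0
```

```bash
python3 st.py
```

```text
t 26.0 tcp [437.3 170.3  96.5] close 28.5 tilt 0.04 F [1.2 0.1 0.2] w 19.9 g 10.0 q [-0.33  0.34 -0.11  2.11  0.06  0.69  0.01]
```

Converted, -141 mm is -0.141, -110 mm is -0.11, -0.11 rad is -0.035.

Call:
arm_command:
  commands:
    - [[0,0,-0.0127],[0.012,-0.017,0],13]
    - [[0,0,-0.035],[0.034,-0.046,0],13]
    - [[0,0,-0.0573],[0.057,-0.078,0],13]
    - [[0,0,-0.0796],[0.08,-0.11,0],13]
    - [[0,0,-0.1019],[0.103,-0.141,0],13]

```text
t: 26.5
ee_pos: [0.5406, 0.0266, 0.0943]
orientation: [-0.0, 0.643, 0.765, -0.0]
contact_force: [0.9, 0.1, -0.7]
gripper_width: 0.0201
grasp_force: 10.0
```

Converted, -135 mm is -0.135, -120 mm is -0.12, -0.237 rad is -0.0754.

Call:
arm_command:
  commands:
    - [[0,0,-0.0223],[0.023,-0.031,0],13]
    - [[0,0,-0.0446],[0.046,-0.062,0],13]
    - [[0,0,-0.0637],[0.069,-0.094,0],13]
    - [[0,0,-0.0754],[0.088,-0.12,0],13]
    - [[0,0,-0.0754],[0.099,-0.135,0],13]

```text
t: 27.0
ee_pos: [0.6397, -0.1108, 0.0939]
orientation: [0.001, 0.73, 0.684, -0.001]
contact_force: [-0.5, 0.6, -0.4]
gripper_width: 0.0201
grasp_force: 10.0
```

Converted, -62 mm is -0.062, -55 mm is -0.055.

Call:
arm_command:
  commands:
    - [[0,0,0],[0,0,0],13]
    - [[0,0,0],[0,0,-0.015],13]
    - [[0,0,0],[0,0,-0.035],13]
    - [[0,0,0],[0,0,-0.055],13]
    - [[0,0,0],[0,0,-0.062],13]

```text
t: 27.5
ee_pos: [0.6359, -0.1035, 0.0292]
orientation: [-0.003, 0.727, 0.686, -0.002]
contact_force: [-0.5, 0.6, -0.1]
gripper_width: 0.02
grasp_force: 10.0
```

```bash
python3 st.py
```

```text
t 27.5 tcp [ 635.9 -103.5   29.2] close -3.3 tilt 0.35 F [-0.5  0.6 -0.1] w 20.0 g 10.0 q [ 0.06  0.69  0.08  1.7  -0.07  0.76  0.12]
```

Converted, -23 mm is -0.023, -22 mm is -0.022.

Call:
arm_command:
  commands:
    - [[0,0,0],[0,0,-0.008],13]
    - [[0,0,0],[0,0,-0.014],13]
    - [[0,0,0],[0,0,-0.019],13]
    - [[0,0,0],[0,0,-0.022],13]
    - [[0,0,0],[0,0,-0.023],13]

```text
t: 28.0
ee_pos: [0.6393, -0.1059, 0.0098]
orientation: [0.0, 0.728, 0.686, 0.0]
contact_force: [-1.0, -0.3, -0.3]
gripper_width: 0.0199
grasp_force: 10.0
```

```bash
python3 st.py
```

```text
t 28.0 tcp [ 639.3 -105.9    9.8] close -3.4 tilt 0.01 F [-1.  -0.3 -0.3] w 19.9 g 10.0 q [ 0.07  0.72  0.08  1.69 -0.08  0.73  0.12]
```

Converted, -2 mm is -0.002, -1 mm is -0.001.

Call:
arm_command:
  commands:
    - [[0,0,0],[0,0,-0.001],13]
    - [[0,0,0],[0,0,-0.002],13]
    - [[0,0,0],[0,0,-0.002],24]
    - [[0,0,0],[0,0,-0.002],34]
    - [[0,0,0],[0,0,-0.002],42]

```text
t: 28.5
ee_pos: [0.6392, -0.1059, 0.0078]
orientation: [0.0, 0.728, 0.686, 0.0]
contact_force: [0.4, -0.3, -0.1]
gripper_width: 0.0358
grasp_force: 0.0
```

Converted, 100 mm is 0.1, 60 mm is 0.06.

Call:
arm_command:
  commands:
    - [[0,0,0],[0,0,0],42]
    - [[0,0,0],[0,0,0.005],42]
    - [[0,0,0],[0,0,0.025],42]
    - [[0,0,0],[0,0,0.06],42]
    - [[0,0,0],[0,0,0.1],42]

```text
t: 29.0
ee_pos: [0.6379, -0.1056, 0.1077]
orientation: [-0.001, 0.728, 0.686, -0.001]
contact_force: [0.4, -0.9, -0.3]
gripper_width: 0.0421
grasp_force: 0.0
```

Converted, -140 mm is -0.14, -125 mm is -0.125.

Call:
arm_command:
  commands:
    - [[0,0,0],[-0.025,0.015,0.02],42]
    - [[0,0,0],[-0.06,0.035,0.05],42]
    - [[0,0,0],[-0.095,0.055,0.08],42]
    - [[0,0,0],[-0.125,0.075,0.1],42]
    - [[0,0,0],[-0.14,0.085,0.11],42]

```text
t: 29.5
ee_pos: [0.4976, -0.019, 0.2202]
orientation: [0.0, 0.727, 0.686, 0.001]
contact_force: [1.7, 0.1, 0.2]
gripper_width: 0.0418
grasp_force: 0.0
```

```bash
python3 st.py; python3 -c "
from h import *
a=grab('scene','s9.png');b=grab('side','d9.png'); f=lambda x,y0,y1,x0,x1,s:cv2.resize(x['pixels'].astype(np.uint8)[y0:y1,x0:x1,::-1],None,fx=s,fy=s,interpolation=2)
p=f(a,120,280,190,440,2.3);q=f(b,120,340,180,480,2.66)
cv2.imwrite('pics/c9.png',p);cv2.imwrite('pics/c10.png',q)"
```

```text
t 29.5 tcp [497.6 -19.  220.2] close -3.3 tilt 0.14 F [1.7 0.1 0.2] w 41.8 g 0.0 q [-0.08  0.2   0.08  1.95 -0.02  0.99 -0.06]
```

View pics/c10.png

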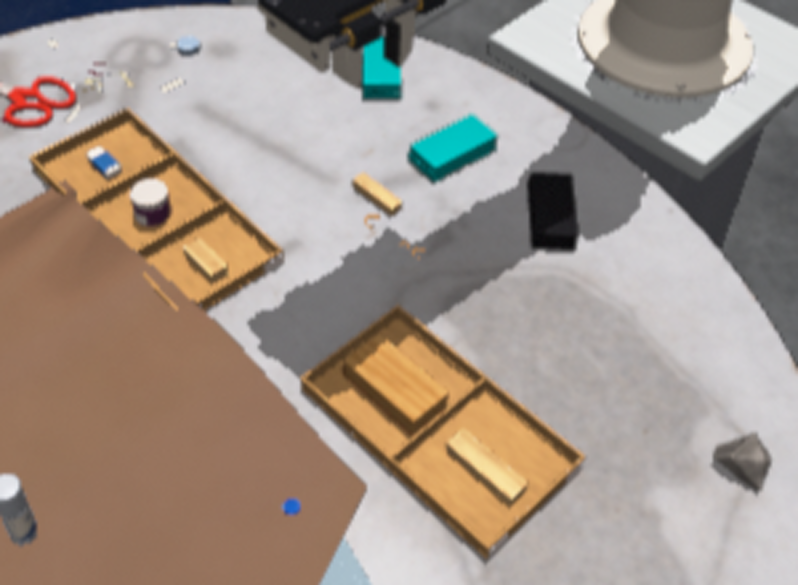

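View pics/c9.png

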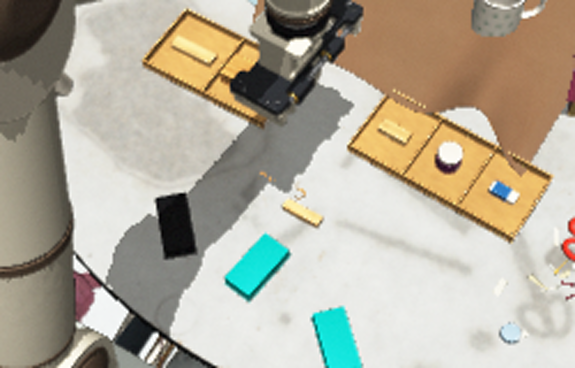

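Side crop: eraser (104,161), pot (150,203) and short balsa (206,258) are in tray_three. The block (397,383) and long balsa (486,465) are in tray_two. Tray corners, mid balsa, stone and cap are where they were at the start, and the scene crop agrees as far as it shows (gripper over the block; stone out of view).

```bash
python3 -c "
from h import *
print(order.finish_job())"
```

```text
the job is handed in; nothing more can be done
None
```

Both kits are made up and the job is handed in at about 30 s; the last pictures show all five pieces in their compartments, with the trays and the three bystanders unmoved, but no verdict came back.

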